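Chock a crankshaft with packers and a wedge

ROBOT

A 6-joint arm with a two-finger parallel gripper is mounted at the origin on the work surface. World frame = base frame: x ahead of the robot, y to its left, z up, the work surface at z = 0. Lengths are in m, angles in rad, forces in N, time in s.
With the tool pointing down it reaches from about 0.4 to 0.825 m from the base axis. Payload 7 kg.
Tool frame: the origin (TCP) lies on the front face of the gripper's body, between the roots of the fingers; the fingertips stand 73 mm ahead of it and the grasp point (between the pads) lies 54 mm ahead of it; z points along the fingers, y is the line along which they close (so a half turn about z gives the same grasp; the last joint's range is limited). The gripper opens to 85 mm and grips with 20 to 120 N. Pads are 22 mm wide; open, the fingers measure 114 mm over their backs; the gripper's body (76 mm by 85 mm) begins 54 mm behind the grasp point. The pads swing forward as they close: fully open they stand 13 mm farther back than shut.
Start: joints at [-0.95, 0.359, 0.012, 0, -1.224, -0.288], TCP at [0.22, -0.638, 0.304] pointing down, gripper open.
Joint ranges: [-3.07, 3.07], [-1.43, 2.12], [-1.02, 1.25], [-3.03, 1.67], [-3.05, -0], [-3.03, 3.03]. Speed limits (rad/s): [2.39, 2.39, 3.01, 3.14, 3.14, 3.14].

INTERFACE

Orientations are given as a 3x3 rotation matrix whose columns are the frame's x, y, z axes.
In Python, from bench import ctrl, optics, observe, hand_in gives the robot as it stands (ctrl), with the cameras (optics), the readings as plain functions and the job as plain functions.
- The arm moves only by the shell command python3 drive.py 'ROWS' [OPENING] [FORCE]. ROWS is a JSON list of rows, 1 to 20 of them, each an object with the fields pos (a list: dx, dy, dz in m), spin (a turn about the tool's z in rad); a field left out counts as zero; each row shifts and turns the commanded pose from where the row before left it, along the tool's axes as they then stand; what a row does not reach is not made up. A row lasts 1/8 s, in which the tool goes at most 0.0625 m and 0.188 rad, less where a joint would pass 70% of its speed; a pose out of reach is approached as far as the arm can. OPENING is the opening from 0.0 (shut) to 1.0 (fully open), set as the command begins (- or left out keeps the last). The fingers move at their own pace and stop on an object; FORCE is the grip in N (left out, the last holds). Time passes only in rows, so rows that do not move let the fingers close. It prints the time, the measured TCP pose, the force, the opening and the grip force at its end. Input that does not fit is refused with a message, and nothing moves.
- observe(): the state, without advancing time (a new reading comes with each control period).
- optics.camera(name): name is "scene" or "top" or "wrist"; returns a dict with "img" (400x640x3 uint8, red, green, blue), "vfov" (degrees; the focal length in pixels is half the picture's height over the tangent of half this angle, whatever the lens; pixels are square), "cx", "cy" (the principal point, pixels), "R" (3x3) and "t" (3): a world point X has camera coordinates R X + t. Camera axes: x right, y down, z forward; pixel columns grow to the right and rows downward; lengths in m; the calibration is good to about 2 mm. A picture is of the moment at which its call begins. There is no depth.
- hand_in(): hands the job in; it is judged then, once.
The state is a dict: "time": time; "q": joint angles; "qd": joint speeds; "effort": joint torques, N m; "tool_pos": TCP position; "orientation": TCP orientation; "wrist_force": force on the tool from outside, world axes, zero at the start; "ft_torque": the same for the moment, N m; "width": opening from 0.0 (shut) to 1.0 (fully open); "grip_force": force on a finger pad.
Only numpy, scipy, OpenCV 4.12 (cv2) and the standard library are available. Lean on these libraries where they do the work, as an engineer would, in place of code of your own. Each camera call takes 0.05 s, during which the arm holds its last target. There are 200 camera calls.

TASK

The crankshaft on the vee blocks must not roll while its journals are measured: pack up the gap between the riser block and the middle crankpin. Lay one aluminium packer flat on the riser, or a second on top of it if the gap still calls for it, then slide the wooden wedge in on top, thin end first, until you feel it nip the crankpin firmly, without turning the crankshaft. Finish holding: keep the wedge gripped and pressed home, do not let go of it, and leave the micrometer, screwdriver, spanner and cartons where they lie.

Things in the scene. Friction and masses are not known exactly. Their poses are not given: they have to be found in the camera images.
- crankshaft: Three-cylinder steel crankshaft, 480 mm long, 17 kg, level on two vee blocks, axis 135 mm above the bench. Origin on its axis at the middle throw; y along the axis, x and z turn with it; the middle crankpin is on its -x side, towards the robot, up to 0.22 rad above or below level. Turns stiffly (1.5 N m friction). Reaches at most 82 mm from its axis.
- crankpin (a point): Centre of the middle crankpin: a bright cylinder 54 mm in diameter, 44 mm long between its two webs, parallel to the axis and 45 mm from it. The webs on both sides reach 37 mm from this point. The bottom of the pin, 27 mm below this point, is the roof of the gap.
- vee_blocks: Pair of fixed cast vee blocks 180 mm to either side (y) of the middle throw, 140 mm long in x at the foot, 135 mm high. Origin on the bench straight below the middle of the crankshaft; y along the crankshaft, x level across it, away from the robot.
- riser: Fixed steel block with cross holes below the middle crankpin, between the webs: 94 (x) x 32 (y) x 82 mm high. Origin: centre of its underside, about 25 mm to the robot's side of the pin. Its narrow flat top is the floor of the gap, which is 16 to 36 mm high. x points away from the robot, square to the crankshaft: packers and wedge slide in along +x.
- packer_a: Flat aluminium packer 140 (x) x 28 (y) x 10 mm thick (z), 106 g, lying on the bench. Origin at the centre of its underside. The three packers are alike; one or two are used.
- packer_b: Flat aluminium packer 140 (x) x 28 (y) x 10 mm thick (z), 106 g, lying on the bench. Origin at the centre of its underside. The three packers are alike; one or two are used.
- packer_c: Flat aluminium packer 140 (x) x 28 (y) x 10 mm thick (z), 106 g, lying on the bench. Origin at the centre of its underside. The three packers are alike; one or two are used.
- wedge: Hardwood wedge 190 (x) x 28 (y) mm, 85 g, lying on its flat underside. Origin: centre of the underside; +x points to the thin end. The top slopes evenly from 38 mm thick at the -x end to 3 mm at the +x end. Used on top of at least one packer; where 5 to 17 mm are left for it, its thick end stays clear of the crank for the gripper.
- wedge_tip (a point): Middle of the wedge's thin end, 1.5 mm above its underside.
- micrometer: Outside micrometer lying on the bench, about 160 x 60 x 18 mm high; to be left alone.
- screwdriver: Screwdriver 150 mm long, 26 mm high, lying on the bench; to be left alone.
- spanner: Flat spanner 140 mm long, 8 mm high; to be left alone.
- carton_a: Closed cardboard carton 75 x 90 x 65 mm high; to be left alone.
- carton_b: Closed cardboard carton 85 x 85 x 50 mm high; to be left alone.

How it is judged:
By the outcome, as a careful person would: the job done as asked, in the order asked, and still so for the second after the job is handed in, while the arm keeps its last pose, push and grip.
It also fails if it takes over 72 s, if anything falls off the work surface, if the arm or the gripper's body presses on something with over 40 N, if the wrist force passes 120 N, or if a joint passes its speed limit or range.

## Working session

There is one attempt and no reset: what is moved stays moved. The work goes in short steps, Python scripts to look and compute and a shell command to move; the robot and the scene stay as the last step left them, time stands still between calls to the robot, and variables do not carry over. Pictures are saved under pics/ and viewed, at most 13 in all, crops included, and the job is handed in when it is done.

```bash
ls; mkdir -p pics; python3 - <<'E'
from bench import ctrl, optics, observe, hand_in
import cv2,numpy as np
for n in ("scene","top"):
    c=optics.camera(n); cv2.imwrite(f"pics/{n}0.png",c["img"][:,:,::-1]); np.savez(f"{n}0.npz",**c)
    print(n,c["vfov"],c["cx"],c["cy"],np.round(c["R"],3).tolist(),np.round(c["t"],3), np.round(-np.array(c["R"]).T@c["t"],3))
print(observe())
E
```

```text
bench.py
drive.py
pics
scene 57.90784213631446 318.05774663494793 190.57961972745474 [[-0.198, 0.98, 0.001], [0.809, 0.164, -0.565], [-0.554, -0.111, -0.825]] [ 0.104 -0.442  1.628] [1.28  0.151 1.094]
top 43.11633582687479 321.95900049999847 199.66036620527913 [[0.015, -1.0, -0.006], [-0.989, -0.014, -0.145], [0.145, 0.008, -0.989]] [-0.004  0.613  1.361] [ 0.408 -0.006  1.436]
{'time': 0.1, 'q': array([-9.49888924e-01,  3.59351937e-01,  1.11359363e-02, -2.98372851e-04,
       -1.22413733e+00, -2.88102553e-01]), 'qd': array([ 1.37661413e-03, -1.94227061e-03,  7.06140742e-04,  2.10140771e-03,
       -7.99630841e-04,  8.18601921e-05]), 'effort': array([-2.08353660e-03, -5.84764981e+01,  2.94108421e+01,  6.95449904e+00,
       -3.17256017e-03, -1.13414600e-05]), 'tool_pos': array([ 0.22038904, -0.6376524 ,  0.30302909]), 'orientation': array([[-9.45162858e-01, -3.26598704e-01, -6.77571054e-04],
       [-3.26599361e-01,  9.45161792e-01,  1.42964002e-03],
       [ 1.73495694e-04,  1.57253692e-03, -9.99998749e-01]]), 'wrist_force': array([-0.04558946,  0.67358017, -0.89832355]), 'ft_torque': array([ 0.00610406,  0.0286257 , -0.01020321]), 'grip_force': 0.0, 'width': 1.002041530389607}
```

View pics/scene0.png

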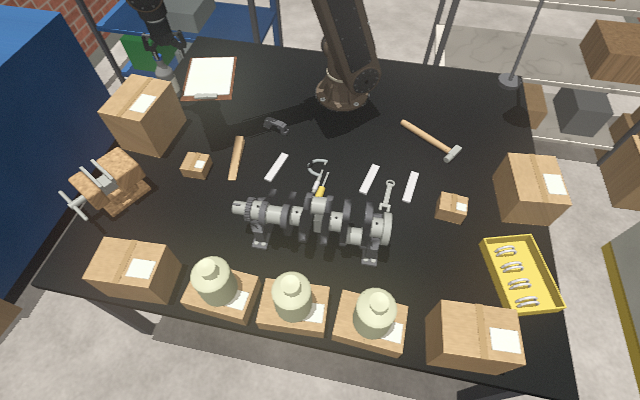

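View pics/top0.png

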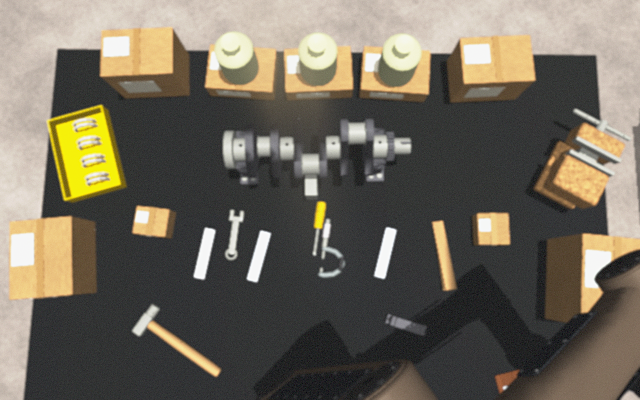

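The scene view shows the crank in the middle with its pin towards the robot. In the top view (left is +y) the packers are at about (205,253), (258,257) and (386,253), and the wedge at (444,255). The riser top is at (311,187) and the middle pin at (310,163). The screwdriver and micrometer lie at (320,215–262), just in front of the riser.

```bash
cat > h.py <<'E'
import numpy as np, cv2
def ray(c,uv):
    f=200/np.tan(np.radians(float(c["vfov"]))/2); R=np.array(c["R"]);t=np.array(c["t"])
    uv=np.atleast_2d(np.asarray(uv,float)); d=np.c_[(uv[:,0]-c["cx"])/f,(uv[:,1]-c["cy"])/f,np.ones(len(uv))]@R
    return -R.T@t, d
def onz(c,uv,z):
    o,d=ray(c,uv); return o+d*((z-o[2])/d[:,2])[:,None]
def proj(c,X):
    f=200/np.tan(np.radians(float(c["vfov"]))/2); p=np.atleast_2d(X)@np.array(c["R"]).T+np.array(c["t"])
    return np.c_[f*p[:,0]/p[:,2]+c["cx"],f*p[:,1]/p[:,2]+c["cy"]]
def rects(c,mask,z,amin=60):
    n,l,s,_=cv2.connectedComponentsWithStats(mask.astype(np.uint8))
    for i in range(1,n):
        if s[i,4]<amin: continue
        v,u=np.nonzero(l==i); P=onz(c,np.c_[u,v],z)[:,:2]
        (cx,cy),(w,h),a=cv2.minAreaRect((P*1000).astype(np.float32))
        m=P.mean(0); e=np.linalg.eigh(np.cov(P.T))[1][:,1]
        print("px",u.mean().round(1),v.mean().round(1),"n",s[i,4],"mean",m.round(4),"rectc",round(cx,1),round(cy,1),"size",round(w),round(h),"yaw",round(float(np.arctan(e[1]/e[0])),3))
E
python3 - <<'E'
from h import *
c=np.load("top0.npz"); im=c["img"].astype(int)
hsv=cv2.cvtColor(c["img"],cv2.COLOR_RGB2HSV)
m=(im.min(2)>200); m[:220]=0; m[290:]=0; m[:,:180]=0; m[:,420:]=0
rects(c,m,0.01)
m=(hsv[...,1]>70)&(hsv[...,2]>90); m[:215]=0; m[300:]=0; m[:,:425]=0; m[:,462:]=0
rects(c,m,0.02)
v,u=np.nonzero(m)
for k in (0,1):
    i=np.argsort(v)[:8] if k==0 else np.argsort(-v)[:8]
    print("end",onz(c,[[u[i].mean(),v[i].mean()]],[0.003,0.036][k]))
cv2.imwrite("pics/topc.png",cv2.resize(c["img"][110:290,190:470,::-1],None,fx=2.85,fy=2.85,interpolation=cv2.INTER_CUBIC))
E
```

```text
px 233.4 236.5 n 166 mean [0.5093 0.2529] rectc 510.9 252.7 size 22 96 yaw -0.115
px 325.9 232.3 n 98 mean [ 0.5251 -0.0079] rectc 520.4 -7.0 size 14 79 yaw -0.112
px 204.1 253.3 n 534 mean [0.4612 0.3334] rectc 461.7 333.3 size 30 141 yaw -0.178
px 384.9 252.6 n 534 mean [ 0.4706 -0.1739] rectc 470.8 -174.0 size 30 141 yaw -0.242
px 258.3 256.1 n 538 mean [0.4556 0.1809] rectc 456.3 180.6 size 30 141 yaw -0.245
px 443.6 255.5 n 935 mean [ 0.4647 -0.3355] rectc 466.6 -335.1 size 196 39 yaw 0.16
end [[ 0.56434682 -0.32494933  0.003     ]]
end [[ 0.37037425 -0.33787608  0.036     ]]
```

View pics/topc.png

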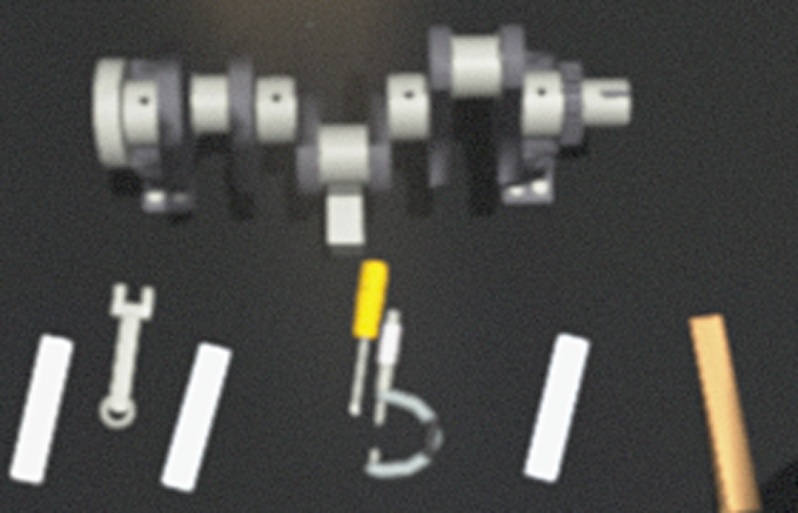

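In the crop the riser top centre is near crop pixel (347,217). The pin is above it at (345,150), and the wedge's thin end is at the far end (706,320). The packer sizes read 141x30 mm, which matches. Next I go to packer c.

```bash
cat > go.py <<'E'
import sys,numpy as np
from bench import ctrl, optics, observe, hand_in
x,y,z,yaw=map(float,sys.argv[1:5]); s=observe(); R=s["orientation"]
cur=np.arctan2(-R[1,0],-R[0,0]); turn=-(yaw-cur)
d=np.array([x,y,z])-s["tool_pos"]
ca,sa=np.cos(yaw),np.sin(yaw); R2=np.array([[-ca,-sa,0],[-sa,ca,0],[0,0,-1]])
print("t",s["time"],"turn",round(turn,4),"then delta after turn",(R2.T@d).round(4)," delta before turn",(R.T@d).round(4),"len",np.linalg.norm(d).round(3))
E
python3 go.py 0.419 -0.161 0.2 -0.242
python3 - <<'E'
from h import *
c=np.load("top0.npz")
k=lambda u,v:(190+u/2.85,110+v/2.85)
print("riser top front corners", onz(c,[k(328,244),k(364,244)],0.082).round(4).tolist())
print("riser top mid", onz(c,[k(346,217)],0.082).round(4).tolist())
print("pin top mid", onz(c,[k(344,150)],0.16).round(4).tolist())
print("journals L/R", onz(c,[k(141,108),k(210,103),k(276,104),k(409,103),k(542,102),k(606,102)],0.155).round(4).tolist())
E
```

```text
t 0.1 turn 0.5747 then delta after turn [-0.0786  0.5104  0.103 ]  delta before turn [-0.3434  0.3855  0.1036] len 0.527
riser top front corners [[0.6177, 0.0501, 0.082], [0.6181, 0.0159, 0.082]]
riser top mid [[0.6439, 0.0334, 0.082]]
pin top mid [[0.6918, 0.034, 0.16]]
journals L/R [[0.7295, 0.2201, 0.155], [0.735, 0.1573, 0.155], [0.7349, 0.097, 0.155], [0.7375, -0.0243, 0.155], [0.74, -0.1454, 0.155], [0.7408, -0.2037, 0.155]]
```

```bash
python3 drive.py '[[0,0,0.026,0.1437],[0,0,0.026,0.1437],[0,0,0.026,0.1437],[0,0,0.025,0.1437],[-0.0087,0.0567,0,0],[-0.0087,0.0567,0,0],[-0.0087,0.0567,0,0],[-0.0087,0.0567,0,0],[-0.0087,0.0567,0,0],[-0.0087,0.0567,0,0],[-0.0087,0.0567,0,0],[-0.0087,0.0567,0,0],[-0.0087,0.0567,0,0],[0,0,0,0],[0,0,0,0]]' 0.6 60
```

```text
refused: ROWS must be a list of objects, one for each row. Nothing was moved.
```

The call was refused and nothing moved: it wants a list of objects, one for each row. Same move again in that form.

```bash
python3 drive.py '[{"pos":[0,0,0.026],"spin":0.1437},{"pos":[0,0,0.026],"spin":0.1437},{"pos":[0,0,0.026],"spin":0.1437},{"pos":[0,0,0.025],"spin":0.1437},{"pos":[-0.0087,0.0567,0]},{"pos":[-0.0087,0.0567,0]},{"pos":[-0.0087,0.0567,0]},{"pos":[-0.0087,0.0567,0]},{"pos":[-0.0087,0.0567,0]},{"pos":[-0.0087,0.0567,0]},{"pos":[-0.0087,0.0567,0]},{"pos":[-0.0087,0.0567,0]},{"pos":[-0.0087,0.0567,0]},{},{}]' 0.6 60
python3 go.py 0.419 -0.161 0.2 -0.242
python3 - <<'E'
from bench import ctrl, optics, observe, hand_in
from h import *
c=optics.camera("wrist"); np.savez("w1.npz",**c); cv2.imwrite("pics/w1.png",c["img"][:,:,::-1])
print(c["vfov"],np.round(c["R"],3).tolist(),(-np.array(c["R"]).T@c["t"]).round(3))
m=c["img"].min(2)>190
rects(c,m,0.01,800)
E
```

```text
time: 1.98
tool_pos: [0.4186, -0.161, 0.2007]
orientation: [[-0.971, 0.238, -0.001], [0.238, 0.971, 0.0], [0.001, -0.0, -1.0]]
wrist_force: [0.1, -0.3, -0.1]
width: 0.597
grip_force: 0.0
t 1.975 turn 0.0012 then delta after turn [-0.0004  0.0001  0.0007]  delta before turn [-0.0004  0.0001  0.0007] len 0.001
60.34902238168268 [[0.238, 0.971, 0.001], [0.933, -0.229, 0.278], [0.27, -0.065, -0.961]] [ 0.351 -0.144  0.269]
px 313.5 250.8 n 5281 mean [ 0.4674 -0.1745] rectc 471.1 -175.4 size 28 139 yaw -0.24
px 513.5 247.7 n 2614 mean [ 0.5031 -0.0144] rectc 511.0 -23.2 size 113 56 yaw 0.194
px 96.6 257.6 n 1543 mean [ 0.4299 -0.3492] rectc 425.2 -350.3 size 101 16 yaw 0.239
```

View pics/w1.png

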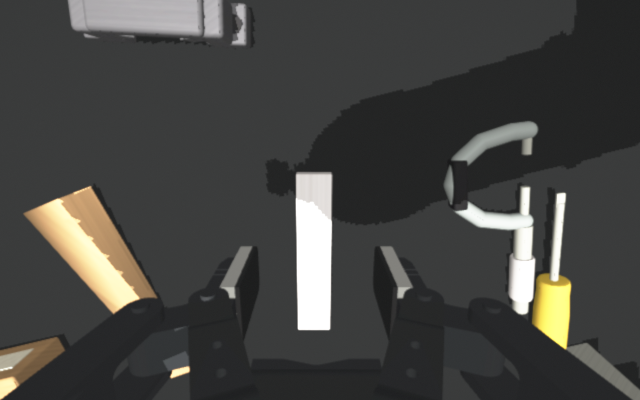

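The packer is centred between the fingers at (315,250) and lies straight, so I go down and grip it with the fingertips.

```bash
python3 drive.py '[{"pos":[-0.001,-0.001,0.05]},{"pos":[0,0,0.05]},{"pos":[0,0,0.0235]},{},{}]' 
python3 drive.py '[{},{},{},{},{},{}]' 0 60
```

```text
time: 2.65
tool_pos: [0.4198, -0.1632, 0.0781]
orientation: [[-0.971, 0.241, 0.001], [0.241, 0.971, -0.0], [-0.001, 0.0, -1.0]]
wrist_force: [0.0, 0.5, 0.1]
width: 0.596
grip_force: 0.0
time: 3.4
tool_pos: [0.4202, -0.1626, 0.0789]
orientation: [[-0.971, 0.239, 0.002], [0.239, 0.971, -0.0], [-0.002, 0.0, -1.0]]
wrist_force: [-1.3, -1.2, 9.6]
width: 0.299
grip_force: 58.4
```

```bash
python3 drive.py '[{"pos":[0,0,-0.04]},{"pos":[0,0,-0.06]},{"pos":[0,0,-0.02],"spin":-0.131},{"spin":-0.131},{},{}]'
python3 go.py 0.48 0.033 0.2 0.02
```

```text
time: 4.15
tool_pos: [0.4193, -0.1625, 0.1974]
orientation: [[-1.0, -0.017, -0.0], [-0.017, 1.0, 0.0], [0.0, 0.0, -1.0]]
wrist_force: [-1.1, -0.5, -1.8]
width: 0.295
grip_force: 59.2
t 4.15 turn -0.0029 then delta after turn [-0.0646  0.1942 -0.0026]  delta before turn [-0.0641  0.1944 -0.0026] len 0.205
```

```bash
python3 drive.py '[{"pos":[-0.016,0.0486,0]},{"pos":[-0.016,0.0486,0]},{"pos":[-0.016,0.0486,0]},{"pos":[-0.016,0.0486,0]},{},{},{}]'
python3 - <<'E'
from bench import ctrl, optics, observe, hand_in
from h import *
c=optics.camera("wrist"); np.savez("w2.npz",**c); cv2.imwrite("pics/w2.png",c["img"][:,:,::-1])
print(np.round(c["R"],3).tolist(),(-np.array(c["R"]).T@c["t"]).round(3))
c=optics.camera("top"); np.savez("t2.npz",**c)
c=optics.camera("scene"); np.savez("s2.npz",**c)
E
```

```text
time: 5.03
tool_pos: [0.4792, 0.0323, 0.1972]
orientation: [[-1.0, -0.018, -0.001], [-0.018, 1.0, -0.0], [0.001, -0.0, -1.0]]
wrist_force: [-0.3, 0.8, -1.3]
width: 0.295
grip_force: 59.4
[[-0.019, 1.0, 0.0], [0.96, 0.018, 0.278], [0.278, 0.006, -0.961]] [0.41  0.031 0.266]
```

View pics/w2.png

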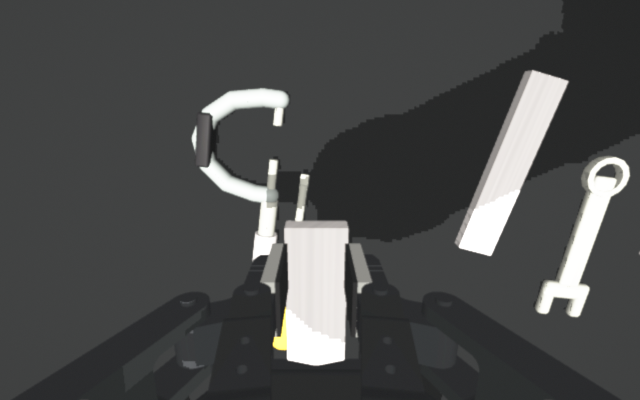

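The packer is held straight and level in the fingers at (316,290), but the crank is out of the wrist's view. I will get the pin height from the top and scene cameras.

```bash
python3 - <<'E'
from h import *
a=np.load("top0.npz"); b=np.load("scene0.npz")
P=np.array([[0.69,0.033,0.135]])
print(proj(a,P),proj(b,P), proj(a,[[0.665,.033,.082]]),proj(b,[[0.665,.033,.082]]))
A=a["img"][130:205,275:350]; (u,v)=proj(b,P)[0].astype(int); B=b["img"][v-38:v+37,u-38:u+37]
print("scene crop origin",u-38,v-38)
z=lambda i:cv2.resize(i[:,:,::-1],(400,400),interpolation=cv2.INTER_CUBIC)
cv2.imwrite("pics/pin.png",np.hstack([z(A),z(B)]))
E
```

```text
[[311.35195428 165.372699  ]] [[318.01500053 205.05219166]] [[311.69991177 178.51155496]] [[319.49886948 207.30420003]]
scene crop origin 280 167
```

View pics/pin.png

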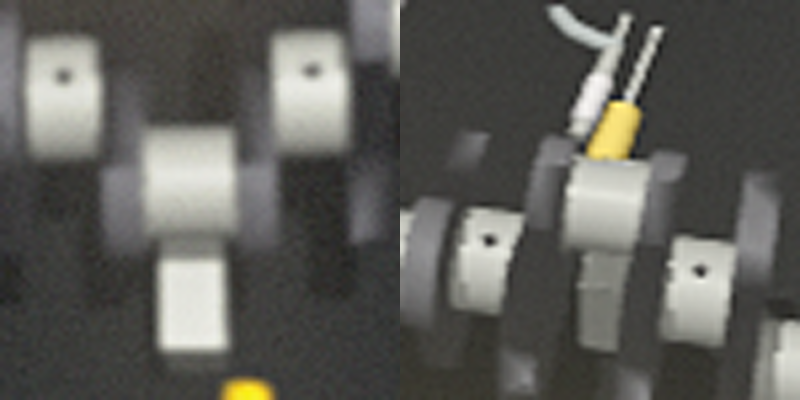

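```bash
cat > pin.py <<'E'
from h import *
def prof(c,u,v0,v1,hw=3):
    g=c["img"].astype(float).mean(2); uc=int(round(u)); p=g[v0:v1,uc-hw:uc+hw+1].mean(1); return p
def edges(c,u,v0,v1,hw=3):
    p=prof(c,u,v0,v1,hw); d=np.gradient(p); n=len(p)
    def pk(s):
        i=int(np.argmax(s)); j=np.arange(max(i-2,0),min(i+3,n)); w=np.clip(s[j],0,None); return v0+(w*j).sum()/w.sum()
    return pk(np.where(np.arange(n)<n/2,d,0)),pk(np.where(np.arange(n)>=n/2,-d,0)),p
if __name__=="__main__":
    a=np.load("top0.npz"); b=np.load("scene0.npz"); T={}
    Z=lambda o,s:o+s/5.333
    for nm,c,u,r in [("pin",a,Z(275,190),(148,181)),("jl",a,Z(275,68),(131,166)),("jr",a,Z(275,308),(130,165)),
                   ("pin",b,Z(280,205),(192,219)),("jl",b,Z(280,83),(200,231)),("jr",b,Z(280,297),(207,237))]:
        e0,e1,p=edges(c,u,*r); T.setdefault(nm,[]).append((c,u,e0,e1)); print(nm,round(u,1),round(e0,2),round(e1,2),p.astype(int).tolist())
    for nm,L in T.items():
        A=[];y=[];rad=[]
        M=[];q=[]
        for c,u,e0,e1 in L:
            o,d0=ray(c,[[u,e0]]);_,d1=ray(c,[[u,e1]])
            h=[(d/np.linalg.norm(d)) for d in (d0[0,[0,2]],d1[0,[0,2]])]
            m=h[0]+h[1]; m/=np.linalg.norm(m); nrm=np.array([-m[1],m[0]]); M.append(nrm); q.append(nrm@o[[0,2]])
            rad.append((o,np.arccos(h[0]@h[1])/2))
        X=np.linalg.solve(np.array(M),q)
        print(nm,"x,z",X.round(4),"radii",[round(float(np.linalg.norm(X-o[[0,2]])*np.sin(t)),4) for o,t in rad])
E
python3 pin.py
```

```text
pin 310.6 153.55 171.68 [62, 61, 61, 59, 62, 93, 138, 167, 183, 195, 202, 208, 213, 221, 226, 225, 220, 212, 205, 195, 189, 177, 169, 157, 143, 121, 113, 120, 123, 127, 158, 208, 224]
jl 287.8 136.94 158.84 [68, 70, 68, 66, 66, 93, 131, 162, 180, 190, 195, 191, 175, 170, 190, 216, 222, 220, 216, 207, 199, 191, 183, 175, 165, 154, 139, 123, 97, 70, 55, 53, 51, 54, 51]
jr 332.8 135.6 157.9 [62, 61, 60, 60, 59, 91, 138, 167, 186, 196, 203, 197, 178, 169, 200, 225, 230, 226, 221, 213, 205, 198, 188, 178, 169, 158, 143, 123, 98, 69, 50, 46, 45, 49, 47]
pin 318.4 198.25 211.53 [169, 174, 182, 185, 167, 176, 186, 196, 201, 206, 214, 223, 215, 205, 198, 191, 183, 174, 165, 152, 133, 111, 112, 130, 130, 128, 128]
jl 295.6 206.0 224.58 [63, 61, 61, 61, 60, 57, 145, 178, 191, 196, 199, 163, 161, 210, 218, 209, 200, 195, 189, 177, 168, 161, 147, 131, 113, 89, 56, 53, 55, 54, 55]
jr 335.7 211.53 230.6 [61, 60, 61, 57, 77, 170, 186, 193, 198, 192, 154, 174, 219, 215, 208, 203, 197, 191, 183, 175, 166, 156, 140, 122, 88, 55, 52, 51, 51, 50]
pin x,z [0.6952 0.1448] radii [0.0236, 0.0203]
jl x,z [0.7373 0.1303] radii [0.0288, 0.0281]
jr x,z [0.7392 0.1415] radii [0.0291, 0.0283]
```

```bash
python3 - <<'E'
from h import *
a=np.load("top0.npz"); b=np.load("scene0.npz")
def tan(c,u,e):
    o,d=ray(c,[[u,e]]); d=d[0,[0,2]]; d/=np.linalg.norm(d); return o[[0,2]],d
def line(c,u,e,s,r=.027): # center on line offset r from tangent, s=+1: center lies on robot side(-x)
    o,d=tan(c,u,e); n=np.array([d[1],-d[0]]) ; n=n if n[0]*s<0 else -n
    return n, n@o+r
# top: far edge 153.55 (center toward -x), near edge 173.6 (+x).  scene: upper edge=near robot -> center +x ; lower edge -> center -x
ls=[line(a,310.6,153.55,1),line(a,310.6,173.6,-1),line(b,318.4,196.2,-1),line(b,318.4,213.2,1)]
N=np.array([l[0] for l in ls]);q=np.array([l[1] for l in ls])
X,res,_,_=np.linalg.lstsq(N,q,rcond=None); print(X,N@X-q)
for i,j in [(0,2),(0,3),(1,2),(1,3)]: print(i,j,np.linalg.solve(N[[i,j]],q[[i,j]]))
# pin on circle radius .045 about axis (.7383,.135)
for t in np.linspace(-.22,.22,9):
    P=np.array([.7383-.045*np.cos(t),.135+.045*np.sin(t)]); print(t.round(3),P.round(4),"gap",round((P[1]-.027-.082)*1000,1),((N@P-q)*1000).round(1))
E
```

```text
[0.69306969 0.14240804] [-0.00084861 -0.000952   -0.00094826 -0.00104723]
0 2 [0.69273914 0.14015713]
0 3 [0.69209751 0.1428201 ]
1 2 [0.69407804 0.14221983]
1 3 [0.69348475 0.14519194]
-0.22 [0.6944 0.1252] gap 16.2 [  1.9  -3.    9.5 -10.9]
-0.165 [0.6939 0.1276] gap 18.6 [ 1.8 -3.   7.8 -9.2]
-0.11 [0.6936 0.1301] gap 21.1 [ 1.6 -2.9  6.2 -7.7]
-0.055 [0.6934 0.1325] gap 23.5 [ 1.2 -2.6  4.7 -6.3]
0.0 [0.6933 0.135 ] gap 26.0 [ 0.7 -2.2  3.3 -5. ]
0.055 [0.6934 0.1375] gap 28.5 [ 0.  -1.6  2.  -3.8]
0.11 [0.6936 0.1399] gap 30.9 [-0.8 -0.9  0.8 -2.7]
0.165 [0.6939 0.1424] gap 33.4 [-1.7 -0.1 -0.2 -1.8]
0.22 [0.6944 0.1448] gap 35.8 [-2.7  0.8 -1.2 -1. ]
```

The pin comes out at x≈0.693 and z≈0.142 (about 33 mm of gap), consistent with the 45 mm throw and the 27 mm radius. That calls for two packers, leaving about 13 mm for the wedge. Now I insert the first one.

```bash
python3 go.py 0.479 0.0293 0.166 0.02; python3 drive.py '[{"pos":[0.0003,-0.003,0.031],"spin":-0.002},{},{},{}]'; python3 go.py 0.608 0.0319 0.1655 0.02
```

```text
t 5.175 turn -0.0016 then delta after turn [ 0.0005 -0.003   0.0314]  delta before turn [ 0.0005 -0.003   0.0314] len 0.032
time: 5.68
tool_pos: [0.4799, 0.0303, 0.1674]
orientation: [[-1.0, -0.022, 0.001], [-0.022, 1.0, 0.001], [-0.002, 0.0, -1.0]]
wrist_force: [-1.1, 0.3, -0.2]
width: 0.296
grip_force: 59.4
t 5.675 turn 0.002 then delta after turn [-0.1281 -0.001   0.0019]  delta before turn [-0.1281 -0.0012  0.0021] len 0.128
```

```bash
python3 drive.py '[{"pos":[-0.032,0,0.0015]},{"pos":[-0.032,-0.001,0]},{"pos":[-0.032,0,0]},{"pos":[-0.032,0,0]},{},{},{}]'; python3 go.py 0.608 0.0319 0.161 0.02
python3 - <<'E'
from bench import ctrl, optics, observe, hand_in
from h import *
a=optics.camera("top"); b=optics.camera("scene"); np.savez("t3.npz",**a); np.savez("s3.npz",**b)
(u,v)=proj(b,[[.68,.033,.1]])[0].astype(int)
z=lambda i:cv2.resize(i[:,:,::-1],(400,400),interpolation=cv2.INTER_CUBIC)
cv2.imwrite("pics/ins.png",np.hstack([z(a["img"][130:205,275:350]),z(b["img"][v-38:v+37,u-38:u+37])]))
E
```

```text
time: 6.55
tool_pos: [0.6067, 0.0319, 0.1653]
orientation: [[-1.0, -0.022, 0.0], [-0.022, 1.0, 0.0], [-0.0, 0.0, -1.0]]
wrist_force: [0.5, -0.1, -0.6]
width: 0.295
grip_force: 59.4
t 6.55 turn 0.0022 then delta after turn [-0.0013 -0.0001  0.0043]  delta before turn [-0.0013 -0.0001  0.0043] len 0.004
```

View pics/ins.png

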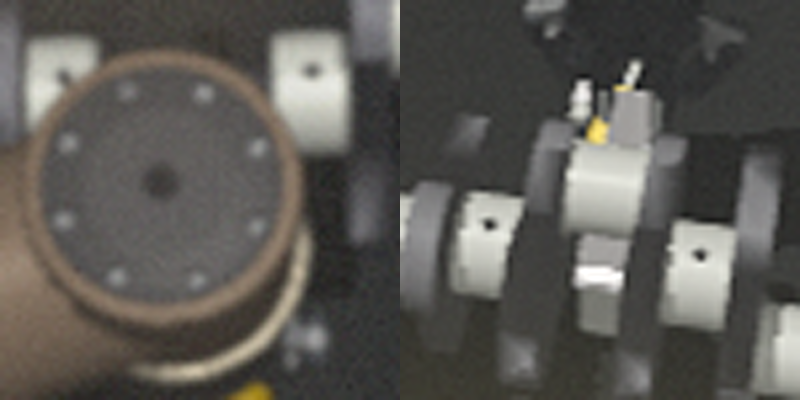

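The scene crop shows the packer end (600,265) above the riser, centred between the webs and touching nothing. I lower it gently.

```bash
python3 drive.py '[{"pos":[0,0,0.003]},{},{}]'; python3 drive.py '[{"pos":[0,0,0.0015]},{},{}]'
```

```text
time: 7.02
tool_pos: [0.6073, 0.032, 0.1619]
orientation: [[-1.0, -0.022, -0.0], [-0.022, 1.0, -0.0], [0.0, -0.0, -1.0]]
wrist_force: [-1.3, -0.5, -0.9]
width: 0.295
grip_force: 59.5
time: 7.4
tool_pos: [0.6074, 0.0319, 0.1609]
orientation: [[-1.0, -0.022, 0.0], [-0.022, 1.0, -0.0], [-0.0, -0.0, -1.0]]
wrist_force: [-3.0, 0.2, 5.3]
width: 0.294
grip_force: 60.3
```

```bash
python3 drive.py '[{},{},{}]' 0.6; python3 drive.py '[{"pos":[0,0,-0.04]},{"pos":[0.04,0,-0.03]},{"pos":[0.05,0,0]},{},{}]'; python3 go.py 0.4053 0.1935 0.2 -0.245
python3 - <<'E'
from bench import ctrl, optics, observe, hand_in
from h import *
a=optics.camera("top"); b=optics.camera("scene");c=optics.camera("wrist")
for n,k in zip("tsw",(a,b,c)): np.savez(n+"4.npz",**k)
(u,v)=proj(b,[[.68,.033,.1]])[0].astype(int)
z=lambda i:cv2.resize(i[:,:,::-1],(400,400),interpolation=cv2.INTER_CUBIC)
cv2.imwrite("pics/p1.png",np.hstack([z(a["img"][130:205,275:350]),z(b["img"][v-38:v+37,u-38:u+37])]))
m=c["img"].min(2)>190
rects(c,m,0.092,800)
E
```

```text
time: 7.78
tool_pos: [0.6074, 0.0319, 0.1602]
orientation: [[-1.0, -0.022, -0.0], [-0.022, 1.0, -0.0], [0.0, -0.0, -1.0]]
wrist_force: [-0.1, -0.3, 0.5]
width: 0.6
grip_force: 0.0
time: 8.4
tool_pos: [0.5177, 0.0301, 0.2309]
orientation: [[-1.0, -0.022, 0.001], [-0.022, 1.0, 0.0], [-0.001, 0.0, -1.0]]
wrist_force: [0.5, 0.4, -0.0]
width: 0.598
grip_force: 0.0
t 8.4 turn 0.2674 then delta after turn [0.1487 0.1312 0.0309]  delta before turn [0.1088 0.1658 0.0308] len 0.201
px 501.9 107.1 n 5894 mean [0.4512 0.1366] rectc 454.8 135.7 size 20 100 yaw -0.239
px 258.1 49.5 n 1223 mean [ 0.4224 -0.0041] rectc 423.7 -6.5 size 42 17 yaw -1.499
px 261.9 161.7 n 2437 mean [ 0.486  -0.0032] rectc 492.5 -8.7 size 79 41 yaw 0.199
px 560.2 209.0 n 2277 mean [0.5117 0.1845] rectc 509.1 184.2 size 27 72 yaw -0.103
px 316.0 337.4 n 2101 mean [0.6104 0.0324] rectc 611.3 32.8 size 44 30 yaw 0.054
```

View pics/p1.png

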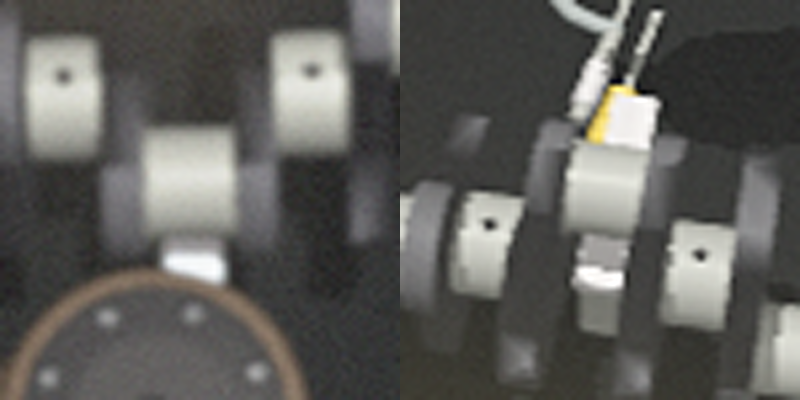

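The first packer lies on the riser, its near end at (190,260) in the left crop and its far end visible under the pin at (600,280). The crank has not turned. Next is packer b.

```bash
python3 drive.py '[{"pos":[0.0363,0.0553,0.01],"spin":0.0891},{"pos":[0.0462,0.0463,0.01],"spin":0.0891},{"pos":[0.046,0.0459,0.0109],"spin":0.0892},{},{},{}]' 0.55; python3 go.py 0.4043 0.1936 0.0785 -0.243
python3 - <<'E'
from bench import ctrl, optics, observe, hand_in
from h import *
c=np.load("w4.npz"); m=c["img"].min(2)>190; m[:,:400]=0; rects(c,m,0.01,3000)
c=optics.camera("wrist"); m=c["img"].min(2)>190; rects(c,m,0.01,3000)
E
```

```text
time: 9.3
tool_pos: [0.4062, 0.1766, 0.2012]
orientation: [[-0.97, 0.244, -0.0], [0.244, 0.97, -0.0], [0.0, -0.0, -1.0]]
wrist_force: [0.1, -0.8, 0.9]
width: 0.551
grip_force: 0.0
t 9.3 turn -0.0036 then delta after turn [0.0059 0.016  0.1227]  delta before turn [0.006  0.016  0.1227] len 0.124
px 501.9 107.1 n 5894 mean [0.4522 0.1794] rectc 457.3 178.3 size 28 139 yaw -0.239
px 521.7 204.9 n 5942 mean [0.4572 0.332 ] rectc 462.1 331.1 size 28 139 yaw -0.178
px 332.8 269.9 n 3469 mean [0.4752 0.1742] rectc 473.3 175.4 size 28 104 yaw -0.217
```

```bash
python3 drive.py '[{"pos":[0.005,0.015,0.04]},{"pos":[0,0,0.05]},{"pos":[0,0,0.0325]},{},{}]' 
python3 drive.py '[{},{},{},{},{},{}]' 0 60
python3 drive.py '[{"pos":[0,0,-0.04]},{"pos":[0,0,-0.06]},{"pos":[0,0,-0.02],"spin":-0.131},{"spin":-0.131},{},{}]'
python3 go.py 0.479 0.0293 0.18 0.021
python3 - <<'E'
from bench import ctrl, optics, observe, hand_in
from h import *
c=optics.camera("wrist"); np.savez("w5.npz",**c); s=observe()
m=c["img"].min(2)>120; m[:150]=0; m[:,:275]=0; m[:,355:]=0
rects(c,m,s["tool_pos"][2]-.069,500); print(s["tool_pos"])
E
```

```text
time: 9.98
tool_pos: [0.4051, 0.1929, 0.0797]
orientation: [[-0.97, 0.244, 0.001], [0.244, 0.97, 0.0], [-0.001, 0.001, -1.0]]
wrist_force: [-0.4, -0.2, 0.2]
width: 0.551
grip_force: 0.0
time: 10.72
tool_pos: [0.405, 0.1935, 0.0806]
orientation: [[-0.97, 0.243, 0.002], [0.243, 0.97, 0.002], [-0.002, 0.003, -1.0]]
wrist_force: [-0.6, -2.9, 8.4]
width: 0.286
grip_force: 58.5
time: 11.48
tool_pos: [0.404, 0.1928, 0.199]
orientation: [[-1.0, -0.014, 0.0], [-0.014, 1.0, 0.0], [-0.0, 0.0, -1.0]]
wrist_force: [-0.2, -0.1, -1.2]
width: 0.282
grip_force: 59.0
t 11.475 turn -0.0073 then delta after turn [-0.0715 -0.1651  0.019 ]  delta before turn [-0.0727 -0.1646  0.0189] len 0.181
px 315.4 292.0 n 8203 mean [0.4187 0.1928] rectc 420.9 192.7 size 74 28 yaw 0.001
[0.40407887 0.19285498 0.19877199]
```

```bash
python3 drive.py '[{"pos":[-0.018,-0.041,0],"spin":-0.007},{"pos":[-0.018,-0.041,0]},{"pos":[-0.018,-0.041,0.01]},{"pos":[-0.018,-0.0415,0.011]},{},{},{}]'; python3 go.py 0.6065 0.0319 0.177 0.021
```

```text
time: 12.4
tool_pos: [0.4797, 0.0308, 0.178]
orientation: [[-1.0, -0.024, 0.0], [-0.024, 1.0, 0.0], [-0.0, 0.0, -1.0]]
wrist_force: [-0.4, 0.2, -0.3]
width: 0.284
grip_force: 59.2
t 12.4 turn 0.0032 then delta after turn [-0.1268 -0.0016  0.001 ]  delta before turn [-0.1268 -0.002   0.001 ] len 0.127
```

```bash
python3 drive.py '[{"pos":[-0.032,-0.001,0],"spin":0.003},{"pos":[-0.032,-0.0005,0.001]},{"pos":[-0.032,0,0]},{"pos":[-0.03,0,0]},{},{},{}]'; python3 drive.py '[{"pos":[0,0,0.0025]},{},{}]';  python3 drive.py '[{"pos":[0,0,0.0015]},{},{}]'
```

```text
time: 13.28
tool_pos: [0.605, 0.0317, 0.1771]
orientation: [[-1.0, -0.021, 0.0], [-0.021, 1.0, 0.0], [-0.0, 0.0, -1.0]]
wrist_force: [0.2, -0.1, -0.9]
width: 0.284
grip_force: 59.1
time: 13.65
tool_pos: [0.6057, 0.0313, 0.1744]
orientation: [[-1.0, -0.021, 0.0], [-0.021, 1.0, 0.0], [-0.0, 0.0, -1.0]]
wrist_force: [0.2, -0.2, -1.1]
width: 0.281
grip_force: 59.3
time: 14.02
tool_pos: [0.6059, 0.0313, 0.1728]
orientation: [[-1.0, -0.021, 0.0], [-0.021, 1.0, 0.0], [-0.0, 0.0, -1.0]]
wrist_force: [-0.4, -0.5, -0.8]
width: 0.285
grip_force: 59.4
```

```bash
python3 drive.py '[{"pos":[0,0,0.001]},{},{}]'
```

```text
time: 14.4
tool_pos: [0.6059, 0.0313, 0.1726]
orientation: [[-1.0, -0.021, 0.001], [-0.021, 1.0, -0.0], [-0.001, -0.0, -1.0]]
wrist_force: [-3.6, -1.0, 6.8]
width: 0.287
grip_force: 61.0
```

```bash
python3 drive.py '[{},{},{}]' 0.6; python3 drive.py '[{"pos":[0,0,-0.04]},{"pos":[0.05,0,-0.03]},{"pos":[0.05,0,0]},{},{}]'
python3 - <<'E'
from bench import ctrl, optics, observe, hand_in
from h import *
a=optics.camera("top"); b=optics.camera("scene");c=optics.camera("wrist")
for n,k in zip("tsw",(a,b,c)): np.savez(n+"6.npz",**k)
m=c["img"].min(2)>190; m[:250]=0
rects(c,m,0.102,500)
b0=np.load("s4.npz"); print("crank diff",np.abs(b["img"][150:260,230:400].astype(int)-b0["img"][150:260,230:400]).mean())
E
python3 go.py 0.40 -0.346 0.24 0.16
```

```text
time: 14.78
tool_pos: [0.6058, 0.0313, 0.1716]
orientation: [[-1.0, -0.021, -0.0], [-0.021, 1.0, -0.0], [0.0, -0.0, -1.0]]
wrist_force: [-0.7, -0.6, -0.5]
width: 0.596
grip_force: 0.0
time: 15.4
tool_pos: [0.5061, 0.0294, 0.2423]
orientation: [[-1.0, -0.021, 0.001], [-0.021, 1.0, 0.0], [-0.001, 0.0, -1.0]]
wrist_force: [0.4, -0.1, -0.2]
width: 0.602
grip_force: 0.0
px 316.9 340.5 n 1881 mean [0.6024 0.0322] rectc 600.9 31.6 size 45 30 yaw -0.109
crank diff 4.389340463458111
t 15.55 turn -0.1396 then delta after turn [ 0.165  -0.3536  0.0015]  delta before turn [ 0.1142 -0.3731  0.0016] len 0.39
```

```bash
python3 drive.py '[{"pos":[0.0163,-0.0533,0],"spin":-0.0465},{"pos":[0.0138,-0.0541,0],"spin":-0.0465},{"pos":[0.012,-0.0545,0],"spin":-0.0466},{"pos":[0.023,-0.0505,0]},{"pos":[0.023,-0.0505,0]},{"pos":[0.023,-0.0505,0]},{"pos":[0.023,-0.0505,0]},{"pos":[0.01,-0.005,0]},{},{},{}]'; python3 go.py 0.40 -0.346 0.24 0.16
python3 - <<'E'
from bench import ctrl, optics, observe, hand_in
from h import *
c=optics.camera("wrist"); np.savez("w7.npz",**c)
h=cv2.cvtColor(c["img"],cv2.COLOR_RGB2HSV); m=(h[...,1]>60)&(h[...,2]>70)
rects(c,m,0.02,1500)
cv2.imwrite("pics/w7.png",c["img"][:,:,::-1])
E
```

```text
time: 16.92
tool_pos: [0.4078, -0.3545, 0.2419]
orientation: [[-0.987, -0.161, 0.0], [-0.161, 0.987, -0.0], [-0.0, -0.0, -1.0]]
wrist_force: [0.3, 0.3, -0.3]
width: 0.601
grip_force: 0.0
t 16.925 turn 0.0019 then delta after turn [0.0063 0.0096 0.0019]  delta before turn [0.0063 0.0096 0.0019] len 0.012
px 7.6 120.7 n 3980 mean [ 0.3997 -0.6142] rectc 409.5 -614.5 size 13 212 yaw -0.087
px 325.6 191.1 n 2921 mean [ 0.4143 -0.3449] rectc 461.0 -339.1 size 182 31 yaw 0.133
px 168.7 265.3 n 2004 mean [ 0.5074 -0.4771] rectc 524.8 -473.5 size 74 105 yaw -1.313
px 16.5 365.1 n 1704 mean [ 0.6456 -0.6257] rectc 653.3 -618.9 size 47 83 yaw -0.343
```

View pics/w7.png

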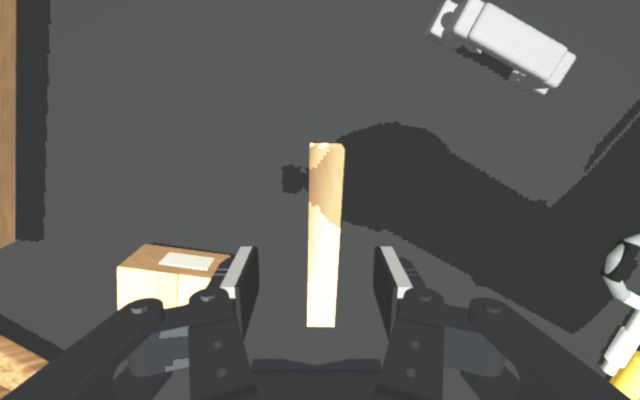

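The wedge is upright with its thick end at (327,145), towards the robot, and its thin end at (321,327). It is shifted about 10 px to the right of the fingers' centre.

```bash
python3 - <<'E'
from h import *
c=np.load("w7.npz")
A=onz(c,[[309.5,145],[344,145]],.038)[:,:2]; B=onz(c,[[307.5,326.5],[335.5,326.5]],.003)[:,:2]
print(A,B,np.linalg.norm(A[0]-A[1]),np.linalg.norm(B[0]-B[1]))
a,b=A.mean(0),B.mean(0); e=(b-a)/np.linalg.norm(b-a); print("len",np.linalg.norm(b-a),"yaw",np.arctan2(e[1],e[0]),"center",(a+b)/2,"grasp",b-e*.16)
E
```

```text
[[ 0.3735927  -0.36528092]
 [ 0.36919135 -0.33842842]] [[ 0.5644212  -0.33769666]
 [ 0.55970831 -0.30887876]] 0.027210817301823013 0.029200734431949333
len 0.1928008304886263 yaw 0.14871581255660068 center [ 0.46672839 -0.33757119] grasp [ 0.40383081 -0.34699463]
```

```bash
python3 go.py 0.404 -0.347 0.083 0.149; python3 drive.py '[{"pos":[0.0025,0.008,0.05],"spin":0.011},{"pos":[0,0,0.055]},{"pos":[0,0,0.0535]},{},{},{}]'
```

```text
t 16.975 turn 0.0129 then delta after turn [0.0026 0.008  0.1589]  delta before turn [0.0025 0.0081 0.1589] len 0.159
time: 17.73
tool_pos: [0.4048, -0.3484, 0.0857]
orientation: [[-0.989, -0.149, 0.004], [-0.149, 0.989, -0.002], [-0.004, -0.002, -1.0]]
wrist_force: [-0.4, -0.7, -0.3]
width: 0.596
grip_force: 0.0
```

```bash
python3 drive.py '[{},{},{},{},{},{}]' 0 90
python3 drive.py '[{"pos":[0,0,-0.04]},{"pos":[0,0,-0.06]},{"pos":[0,0,-0.03],"spin":0.064},{"spin":0.064},{},{}]'
python3 go.py 0.47 0.0293 0.205 0.021
python3 - <<'E'
from bench import ctrl, optics, observe, hand_in
from h import *
c=optics.camera("wrist"); np.savez("w8.npz",**c); cv2.imwrite("pics/w8.png",c["img"][:,:,::-1])
E
```

```text
time: 18.48
tool_pos: [0.404, -0.3482, 0.0852]
orientation: [[-0.989, -0.149, 0.002], [-0.149, 0.989, -0.001], [-0.002, -0.001, -1.0]]
wrist_force: [-2.5, 4.1, 12.1]
width: 0.302
grip_force: 89.1
time: 19.23
tool_pos: [0.403, -0.3478, 0.2131]
orientation: [[-1.0, -0.022, -0.0], [-0.022, 1.0, 0.0], [0.0, 0.0, -1.0]]
wrist_force: [0.6, 0.6, -1.0]
width: 0.303
grip_force: 88.8
t 19.225 turn 0.0014 then delta after turn [-0.0749  0.3756  0.0081]  delta before turn [-0.0755  0.3755  0.0082] len 0.383
```

```bash
python3 drive.py '[{"pos":[-0.003,0.053,0],"spin":0.001},{"pos":[-0.003,0.053,0]},{"pos":[-0.003,0.053,0]},{"pos":[-0.003,0.053,0]},{"pos":[-0.003,0.053,0]},{"pos":[-0.003,0.053,0]},{"pos":[-0.003,0.0555,0]},{"pos":[0,0,0.01]},{"pos":[0,0,0.011]},{},{},{}]'; python3 go.py 0.51 0.0297 0.192 0.021
python3 - <<'E'
from bench import ctrl, optics, observe, hand_in
from h import *
c=optics.camera("wrist"); np.savez("w8.npz",**c); cv2.imwrite("pics/w8.png",c["img"][:,:,::-1])
h=cv2.cvtColor(c["img"],cv2.COLOR_RGB2HSV); m=(h[...,1]>60)&(h[...,2]>60); m[:150]=0; m[:,:270]=0; m[:,360:]=0; rects(c,m,.115,500)
m=c["img"].min(2)>190; m[:300]=0; rects(c,m,.102,100)
E
```

```text
time: 20.78
tool_pos: [0.4169, 0.0253, 0.1925]
orientation: [[-1.0, -0.019, 0.0], [-0.019, 1.0, 0.0], [-0.0, 0.0, -1.0]]
wrist_force: [0.4, 0.0, -0.7]
width: 0.312
grip_force: 89.1
t 20.775 turn -0.0022 then delta after turn [-0.0932  0.0024  0.0005]  delta before turn [-0.0932  0.0027  0.0005] len 0.093
px 315.2 267.5 n 10371 mean [0.4238 0.0251] rectc 431.3 25.6 size 94 35 yaw 0.035
px 321.7 340.9 n 1705 mean [0.474  0.0295] rectc 468.7 26.7 size 41 33 yaw -0.74
px 570.4 334.8 n 1654 mean [0.4676 0.1649] rectc 468.6 162.7 size 46 25 yaw 0.041
px 276.1 341.6 n 191 mean [0.4748 0.0046] rectc 472.9 4.9 size 5 26 yaw -0.249
```

View pics/w8.png

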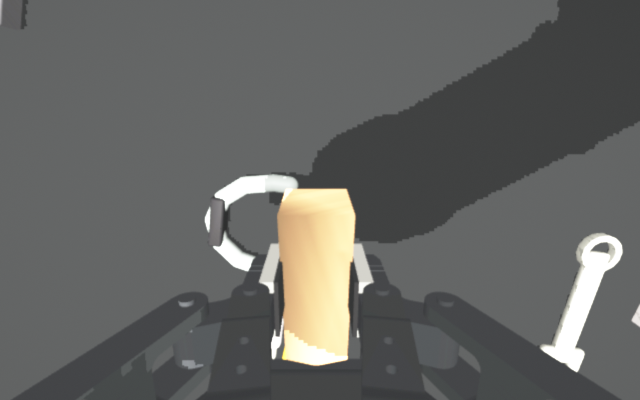

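The wedge is held straight and centred (316,275), with the thick end towards the camera. I move forward until the tip is just short of the pin, then lower it.

```bash
python3 drive.py '[{"pos":[-0.031,0.001,0],"spin":-0.002},{"pos":[-0.031,0.001,0]},{"pos":[-0.03,0.0005,0]},{},{},{}]'; python3 drive.py '[{"pos":[0,0,0.002]},{},{}]'; python3 drive.py '[{"pos":[0,0,0.0015]},{},{}]'; python3 go.py 0.54 0.0303 0.187 0.021
```

```text
time: 21.58
tool_pos: [0.5079, 0.0302, 0.1924]
orientation: [[-1.0, -0.022, -0.0], [-0.022, 1.0, 0.0], [0.0, 0.0, -1.0]]
wrist_force: [-0.4, 0.0, 0.2]
width: 0.305
grip_force: 89.1
time: 21.95
tool_pos: [0.5086, 0.0305, 0.1904]
orientation: [[-1.0, -0.022, 0.0], [-0.022, 1.0, 0.0], [-0.0, 0.0, -1.0]]
wrist_force: [-0.7, -0.4, -1.0]
width: 0.308
grip_force: 89.1
time: 22.32
tool_pos: [0.5086, 0.0304, 0.1887]
orientation: [[-1.0, -0.022, -0.0], [-0.022, 1.0, -0.0], [0.0, -0.0, -1.0]]
wrist_force: [0.3, 0.6, -0.9]
width: 0.303
grip_force: 89.1
t 22.325 turn 0.0012 then delta after turn [-0.0314 -0.0008  0.0017]  delta before turn [-0.0314 -0.0008  0.0017] len 0.031
```

```bash
python3 drive.py '[{"pos":[0,0,0.001]},{},{}]'; python3 drive.py '[{"pos":[0,0,0.0007]},{},{}]'
```

```text
time: 22.7
tool_pos: [0.5086, 0.0304, 0.1878]
orientation: [[-1.0, -0.022, -0.0], [-0.022, 1.0, -0.0], [0.0, -0.0, -1.0]]
wrist_force: [0.8, -0.2, -0.1]
width: 0.31
grip_force: 89.1
time: 23.08
tool_pos: [0.5087, 0.0304, 0.1872]
orientation: [[-1.0, -0.022, 0.0], [-0.022, 1.0, 0.0], [-0.0, 0.0, -1.0]]
wrist_force: [-0.9, 0.6, 0.2]
width: 0.305
grip_force: 89.2
```

```bash
python3 drive.py '[{"pos":[-0.02,0,0]},{"pos":[-0.015,0,0]},{},{}]'; python3 drive.py '[{"pos":[-0.007,0,0]},{}]';  python3 drive.py '[{"pos":[-0.005,0,0]},{}]' | grep -v ori
```

```text
time: 23.58
tool_pos: [0.5438, 0.0312, 0.1872]
orientation: [[-1.0, -0.022, 0.001], [-0.022, 1.0, 0.0], [-0.001, 0.0, -1.0]]
wrist_force: [1.3, -0.4, 0.8]
width: 0.305
grip_force: 89.4
time: 23.82
tool_pos: [0.5508, 0.0313, 0.1872]
orientation: [[-1.0, -0.022, 0.0], [-0.022, 1.0, -0.0], [-0.0, -0.0, -1.0]]
wrist_force: [-0.6, -1.2, 2.9]
width: 0.306
grip_force: 89.5
time: 24.08
tool_pos: [0.5559, 0.0314, 0.1871]
wrist_force: [-2.7, -0.1, 3.3]
width: 0.308
grip_force: 89.6
```

```bash
for i in 1 ; do python3 drive.py '[{"pos":[-0.005,0,0]},{}]'|grep -E 'pos|force'; python3 drive.py '[{"pos":[-0.005,0,0]},{}]'|grep -E 'pos|force';  python3 drive.py '[{"pos":[-0.004,0,0]},{}]'|grep -E 'pos|force'; python3 drive.py '[{"pos":[-0.003,0,0]},{}]'|grep -E 'pos|force'; done
```

```text
tool_pos: [0.5609, 0.0315, 0.1871]
wrist_force: [-1.2, -0.9, 3.3]
grip_force: 89.7
tool_pos: [0.5659, 0.0317, 0.1872]
wrist_force: [-1.5, -0.8, 3.7]
grip_force: 89.8
tool_pos: [0.5697, 0.0317, 0.1872]
wrist_force: [-2.6, -0.5, 5.4]
grip_force: 89.9
tool_pos: [0.5726, 0.0317, 0.1872]
wrist_force: [-2.9, -1.5, 5.8]
grip_force: 89.9
```

```bash
python3 drive.py '[{"pos":[-0.003,0,-0.0005]},{}]'|grep -E 'pos|force'; python3 drive.py '[{"pos":[-0.003,0,0]},{}]'|grep -E 'pos|force';  python3 drive.py '[{"pos":[-0.003,0,0]},{}]'|grep -E 'pos|force'; python3 drive.py '[{"pos":[-0.002,0,0]},{}]'|grep -E 'pos|force'
```

```text
tool_pos: [0.576, 0.0321, 0.1873]
wrist_force: [1.1, -0.4, -0.2]
grip_force: 89.3
tool_pos: [0.5769, 0.0318, 0.1872]
wrist_force: [-8.6, 2.7, 7.3]
grip_force: 90.1
tool_pos: [0.5774, 0.0317, 0.1872]
wrist_force: [-21.0, 4.3, 16.2]
grip_force: 91.2
tool_pos: [0.5777, 0.0316, 0.1871]
wrist_force: [-28.3, 5.3, 23.1]
grip_force: 92.0
```

```bash
python3 drive.py '[{},{},{},{}]'|grep -E 'time|pos|force|width'; python3 - <<'E'
from bench import ctrl, optics, observe, hand_in
from h import *
b=optics.camera("scene"); c=optics.camera("wrist"); b0=np.load("s6.npz"); np.savez("s9.npz",**b)
(u,v)=proj(b,[[.68,.033,.1]])[0].astype(int)
z=lambda i:cv2.resize(i[v-38:v+37,u-38:u+37,::-1],(400,400),interpolation=cv2.INTER_CUBIC)
cv2.imwrite("pics/fin.png",np.hstack([z(b0["img"]),z(b["img"])]))
# image shift of crank regions before/after
g=lambda k,r:np.float32(k["img"][r].mean(2))
for r in (np.s_[195:220,308:330],np.s_[185:245,240:300],np.s_[195:255,335:395]):
    print(cv2.phaseCorrelate(g(b0,r),g(b,r)))
E
```

```text
time: 26.58
tool_pos: [0.5777, 0.0316, 0.1871]
wrist_force: [-28.2, 5.9, 22.3]
width: 0.303
grip_force: 92.0
((-0.14190551866836998, 0.6383692684918643), 0.9743804732958475)
((-0.016631154717881458, -0.021445476912600014), 0.990036527050866)
((0.03669602050162979, -0.036872227907714716), 0.9393715139230092)
```

View pics/fin.png

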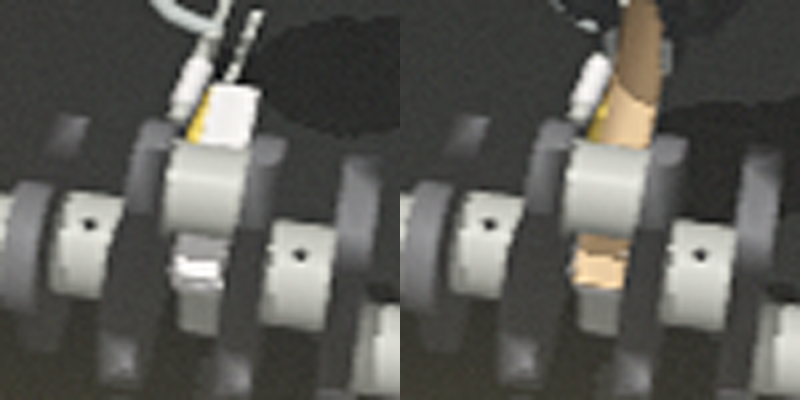

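The wedge passes under the pin on top of the packers (600,270). The crank's webs and oil holes have not shifted, at under 0.04 px, and the push holds steady at about 28 N. I hand it in.

```bash
python3 -c "
from bench import ctrl, optics, observe, hand_in
print(hand_in())"
```

```text
the job is handed in; nothing more can be done
None
```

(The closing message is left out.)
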